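# Close the guide plate of the mat-cutting board and test its catch

### The job

Swing the aluminium guide plate about its pivot by pushing near its free end, until it is home at the black carriage and the spring catch has snapped out behind its tongue; where the carriage is clamped varies. Then test the catch: from the other side, push the plate back towards open near its free end with a firm, steady force of about 10 N for about half a second (never handle it with more than 30 N), and leave it latched. Do not disturb the cup, the bottle or the brush.

Things in the scene. Friction and masses are not known exactly. Their poses are not given: they have to be found in the camera images.
- board: fixed plywood board 430 x 340 x 12 mm (its x and y), a white card on it. Origin: centre of the underside, z up; its top is at z = 12 mm. In its frame the pivot pin is at (-170, -70) mm, with a flat head of radius 16 mm, top at z = 36 mm, that keeps the plate from being lifted off. Two dark arc slots about the pivot carry the black end carriage.
- plate: loose aluminium guide plate on the board, 90 mm wide (y -45 to 45 mm), 16 mm thick, 0.25 to 0.5 kg, dark strip on top. Origin: on the pivot axis, at the underside; x points to the free end. Covers x = -30 to 302 mm. Starts open, turned 0.5 to 0.8 rad from the board's x towards its +y; it closes towards -y. Hole play 1 mm all round; slides with a few N of friction.
- tongue (a point): middle of the end face of the plate's tongue (30 mm wide, 302 to 325 mm from the pivot), 8 mm above the plate's underside; axes as the plate's. Latched, the tongue has about 3 mm play between stop and catch, then is held rigidly both ways. The plate's -y edge is free to push on between the pivot and 260 mm from it.
- cup: plastic cup, 83 mm across, 106 mm tall, standing beside the board; bystander; origin at the centre of its underside
- bottle: paint bottle with a black cap, 51 mm across, 146 mm tall, standing beside the board; bystander; origin at the centre of its underside
- brush: paint brush 199 mm long, 22 mm wide, lying on the table beside the board; bystander; long along its y axis
- catch (a joint): how far the steel spring catch is pushed in (m): 0 sprung out, up to 0.012. It sits on the black carriage (24 mm tall), past the tongue's end, with the stop block for the plate's -y edge 285 mm from the pivot. The carriage is clamped where the user left it, so that the plate closes at 0 to 0.22 rad from the board's x: not measured, see or feel for it.
- pivot (a point): point on the pivot axis at board-top height, 12 mm above the board's underside. From about 0.1 rad before closed the tongue drives the catch's 30 degree ramp in, by up to 8 mm (3 to 10 N of push near the free end); at about 0.01 rad before the stop it snaps out behind the tongue. After that the plate meets the rigid stop.

How it is judged (in metres and radians):
On the way, in this order (a step that is already met when the one before it is completed fails the run):
1. the plate is closed: the catch has sprung out behind its tongue (value of joint catch below 0.003 m and horizontal distance between tongue and catch_c0 below 0.03 m and angle between the x axis of plate and the x axis of board, either way round below 0.26 rad), for 0.2 s.
2. the latched plate is pushed back towards open: the tongue bears on the catch with more than 3 N for 0.3 s (all of step 1 and contact force between plate and catch_c0 above 3 N), for 0.3 s.
At the end, for the whole second after the job is handed in: The plate lies flat and still, closed, the catch sprung out (within 3 mm) behind the tongue (all of step 1 and angle between plate's own z axis and vertical below 0.03 rad and linear speed of plate below 0.02 m/s); the robot touches nothing.
It fails at once if the plate is handled with more than 30 N (contact force between the fingers and plate above 30 N).
It fails at once if the cup, the bottle or the brush is moved by more than 20 mm (distance of any of cup, bottle, brush from where it was at the start of the episode above 0.02 m).
It fails at once if the plate is pushed in the half nearer its pivot (fingers on it with the TCP less than 140 mm from the pivot) (contact force between the fingers and plate above 1 N and horizontal distance between the grasp point and plate below 0.14 m).
It also fails if it takes over 66 s, if anything falls off the work surface, if the arm or the gripper's body presses on something with over 40 N, if the wrist force passes 120 N, or if a joint passes its speed limit or range.

### The arm

A 6-joint arm with a two-finger parallel gripper is mounted at the origin on the work surface; the furniture and walls round the work are solid. World frame = base frame: x ahead of the robot, y to its left, z up, the work surface at z = 0. Lengths are in mm, angles in rad, forces in N, time in s.
With the tool pointing down it reaches from about 425 to 950 mm from the base axis. Payload 3.5 kg.
Tool frame: the origin (TCP) lies between the finger pads, 19 mm behind the fingertips; this is the grasp point; z points along the fingers, y is the line along which they close (so a half turn about z gives the same grasp; the last joint's range is limited). The gripper opens to 85 mm and grips with 20 to 120 N. Pads are 22 mm wide; open, the fingers measure 114 mm over their backs; the gripper's body (76 mm by 85 mm) begins 54 mm behind the grasp point. The pads swing forward as they close: fully open they stand 13 mm farther back than shut.
Start: joints at [-1.42, 0.286, 1.577, -0, 1.279, -0.15], TCP at [200.016, -644.67, 250.025] pointing down, gripper open.
Joint ranges: [-2.77, 2.77], [-0.9, 2.22], [0.21, 2.48], [-1.53, 4.67], [0.24, 2.81], [-2.84, 2.84]. Speed limits (rad/s): [2.79, 2.79, 3.14, 3.14, 3.14, 3.14].

### API

Orientations are given as a rotation vector (axis times angle).
In Python, from station import env gives the robot as it stands.
- The arm moves only by the shell command python3 steer.py, which reads ROWS from standard input. ROWS is a JSON object with one list for each field, all of the same length, 1 to 12, a row being the entries at one place: dx, dy, dz (the shift in units of 5 mm), ax, ay, az (a rotation vector in units of 0.2 rad), jaw (the finger opening in mm); each row shifts and turns the commanded pose from where the row before left it, along the tool's axes as they then stand; what a row does not reach is not made up. A row lasts 1/12 s, in which the tool goes at most 41.7 mm and 0.125 rad, less where a joint would pass 70% of its speed; a pose out of reach is approached as far as the arm can. The fingers move at their own pace and stop on an object; the grip force is fixed at half the most. Time passes only in rows, so rows that do not move let the fingers close. It prints the time, the measured TCP pose, the force, the opening and the grip force at its end. Input that does not fit is refused with a message, and nothing moves.
- env.sense(): the state, without advancing time (a new reading comes with each control period).
- env.camera(name): name is "side" or "top" or "wrist"; returns a dict with "pixels" (420x560x3 uint8, blue, green, red), "vfov" (degrees; the focal length in pixels is half the picture's height over the tangent of half this angle, whatever the lens; pixels are square), "cx", "cy" (the principal point, pixels), "rvec" (rotation vector, rad) and "tvec" (3), from world to camera coordinates, as OpenCV has them; the wrist camera has in their place "mount" (4x4, takes a point from camera to tool coordinates, whose origin is the TCP and whose axes are the flange's). Camera axes: x right, y down, z forward; pixel columns grow to the right and rows downward; lengths in mm; the calibration is good to about 2 mm. A picture is of the moment at which its call begins: read the wrist's pose just before it. There is no depth.
- env.close_job(): hands the job in; it is judged then, once.
The state is a dict: "time_s": time; "joint_pos": joint angles; "joint_velocities": joint speeds; "tau": joint torques, N m; "eef_pos": TCP position; "eef_rot": TCP orientation; "force": force on the tool from outside, world axes, zero at the start; "moment": the same for the moment, N m; "width": finger opening in mm; "grasp_force": force on a finger pad.
Only numpy, scipy, OpenCV 4.12 (cv2) and the standard library are available. Lean on these libraries where they do the work, as an engineer would, in place of code of your own. Each camera call takes 0.05 s, during which the arm holds its last target. There are 200 camera calls.

## Working session

There is one attempt and no reset: what is moved stays moved. The work goes in short steps, Python scripts to look and compute and a shell command to move; the robot and the scene stay as the last step left them, time stands still between calls to the robot, and variables do not carry over. Pictures are saved under pics/ and viewed, at most 10 in all, crops included, and the job is handed in when it is done.

```bash
ls; mkdir -p pics; python3 - <<'E'
from station import env
import cv2
for n in ["top","side"]:
    c=env.camera(n); cv2.imwrite(f"pics/{n}0.png",c["pixels"]); print(n,c["vfov"],c["cx"],c["cy"],c["rvec"],c["tvec"])
s=env.sense(); print(s["time_s"],s["eef_pos"],s["eef_rot"],s["force"],s["width"])
E
```

```text
pics
station.py
steer.py
top 55.38380096778556 278.4427416341893 206.23865950725812 [ 2.13355762 -2.13651091  0.14100083] [ 90.43803232 556.82565394 912.84177404]
side 52.2272828704251 285.0864782091582 211.6934459897955 [ 0.51274322 -2.4885716   1.51806143] [550.56738581 128.52020395 898.52761819]
0.1 [ 199.93349588 -644.10516784  248.73497534] [-3.10392520e+00 -4.70391067e-01  1.03761298e-05] [-0.11111993  0.85138131  0.18055007] 85.08572802883906
```

View pics/top0.png

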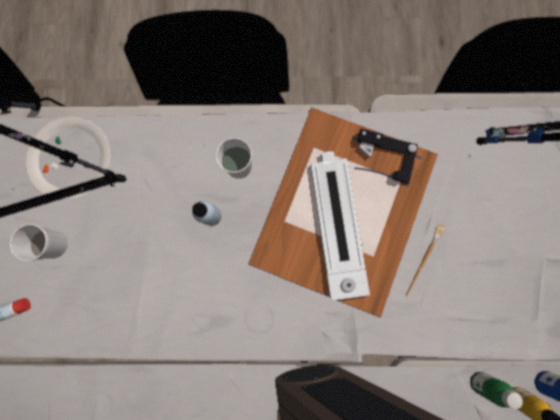

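View pics/side0.png

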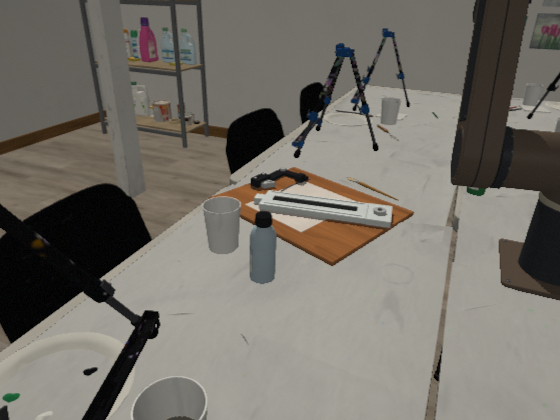

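The top view shows the plate with its pivot at about (348,285) and its tongue at (327,157). The carriage is at upper right (360–415,130–185), the cup at (234,155), the bottle at (206,212) and the brush at (425,260). The plate must swing towards image right.

```bash
cat >h.py <<'E'
from station import env
import cv2, numpy as np
def ray(c,uv,z):
    h=c["pixels"].shape[0]; f=h/2/np.tan(np.radians(c["vfov"]/2))
    R=cv2.Rodrigues(np.array(c["rvec"],float))[0]; o=-R.T@np.array(c["tvec"],float)
    d=R.T@np.array([(uv[0]-c["cx"])/f,(uv[1]-c["cy"])/f,1]); return o+d*(z-o[2])/d[2]
E
python3 - <<'E'
from h import *
c=env.camera("top"); im=c["pixels"]
cv2.imwrite("pics/crop.png",cv2.resize(im[95:330,235:450],None,fx=2.5,fy=2.5,interpolation=cv2.INTER_CUBIC))
for n,p,z in [("pivot",(348,285),36),("c1",(310,108),12),("c2",(437,154),12),("c3",(381,317),12),("c4",(249,264),12),("tongue",(327,157),28),("cup",(234,165),0),("bottle",(203,209),146),("br1",(441,228),5),("br2",(408,294),5),("carr1",(360,130),36),("carr2",(415,150),36),("carr3",(405,183),36)]: print(n,ray(c,p,z).round())
E
```

```text
pivot [372. -72.  36.]
c1 [815.  10.  12.]
c2 [ 692. -306.   12.]
c3 [ 297. -151.   12.]
c4 [421. 161.  12.]
tongue [682. -30.  28.]
cup [670. 203.   0.]
bottle [536. 249. 146.]
br1 [ 508. -307.    5.]
br2 [ 350. -219.    5.]
carr1 [ 748. -111.   36.]
carr2 [ 696. -244.   36.]
carr3 [ 614. -216.   36.]
```

View pics/crop.png

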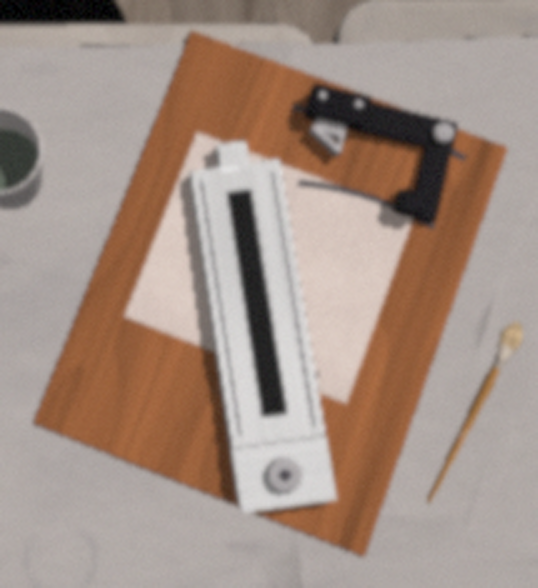

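The rows are not in the units I measure in: shifts go in units of 5 mm and turns go in units of 0.2 rad. I convert before sending: 24 mm is 4.8, -22.5 mm is -4.5.

```bash
echo '{"dx":[4.8,4.8,4.8,4.8,4.8,4.8,4.8,4.8,4.8,4.8,4.8,4.8],"dy":[-4.5,-4.5,-4.5,-4.5,-4.5,-4.5,-4.5,-4.5,-4.5,-4.5,-4.5,-4.5],"dz":[0,0,0,0,0,0,0,0,0,0,0,0],"ax":[0,0,0,0,0,0,0,0,0,0,0,0],"ay":[0,0,0,0,0,0,0,0,0,0,0,0],"az":[0,0,0,0,0,0,0,0,0,0,0,0],"jaw":[0,0,0,0,0,0,0,0,0,0,0,0]}' | python3 steer.py
echo '{"dx":[4.8,4.8,4.8,4.8,4.8,4.8,4.8,4.8,4.8,4.8,4.8,4.8],"dy":[-4.5,-4.5,-4.5,-4.5,-4.5,-4.5,-4.5,-4.5,-4.5,-4.5,-4.5,-4.5],"dz":[0,0,0,0,0,0,0,0,0,0,0,0],"ax":[0,0,0,0,0,0,0,0,0,0,0,0],"ay":[0,0,0,0,0,0,0,0,0,0,0,0],"az":[0,0,0,0,0,0,0,0,0,0,0,0],"jaw":[0,0,0,0,0,0,0,0,0,0,0,0]}' | python3 steer.py
echo '{"dx":[0,0,0,0,0,0,0],"dy":[0,0,0,0,0,0,0],"dz":[0,0,0,0,0,0,0],"ax":[0,0,0,0,0,0,0],"ay":[0,0,0,0,0,0,0],"az":[0.6,0.6,0.6,0.6,0.3,0,0],"jaw":[0,0,0,0,0,0,0]}' | python3 steer.py
```

```text
time_s: 1.15
eef_pos: [395.4, -299.8, 249.8]
eef_rot: [-3.106, -0.47, 0.0]
force: [0.9, -1.1, -0.8]
width: -0.4
grasp_force: 0.0
time_s: 2.15
eef_pos: [590.5, 43.4, 249.7]
eef_rot: [-3.106, -0.471, 0.001]
force: [-0.4, -0.7, -0.1]
width: -0.0
grasp_force: 0.0
time_s: 2.73
eef_pos: [590.0, 41.8, 249.7]
eef_rot: [-3.119, 0.372, 0.001]
force: [1.1, 0.6, 0.2]
width: 0.0
grasp_force: 0.0
```
eef_rot (-3.119,.372): axis angle -0.119 → tool x at 2*(-0.119)= -0.238. 

Scaled: 30 mm is 6, 18 mm is 3.6.

```bash
echo '{"dx":[0,0,0,0,0,0,0,0,0,0],"dy":[0,0,0,0,0,0,0,0,0,0],"dz":[6,6,6,6,6,6,3.6,2,1,0],"ax":[0,0,0,0,0,0,0,0,0,0],"ay":[0,0,0,0,0,0,0,0,0,0],"az":[0,0,0,0,0,0,0,0,0,0],"jaw":[0,0,0,0,0,0,0,0,0,0]}' | python3 steer.py
python3 -c "
from h import *
s=env.sense();print(s['force'],s['eef_pos']);c=env.camera('wrist');cv2.imwrite('pics/w1.png',c['pixels'])"
```

```text
time_s: 3.57
eef_pos: [589.9, 41.7, 36.4]
eef_rot: [3.119, -0.374, -0.002]
force: [0.9, 0.8, -0.0]
width: 0.3
grasp_force: 0.0
[ 0.86002455  0.76043282 -0.00728715] [589.86854381  41.73335436  36.37695022]
```

View pics/w1.png

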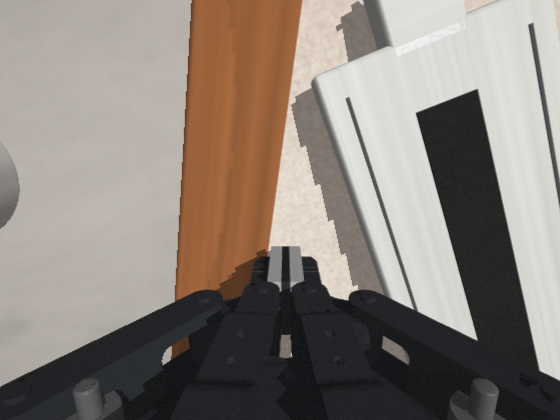

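The fingers are beside the plate's +y edge at around pixel (290,265), with a clear gap of about 20 mm. I'll start pushing.

Scaled: 5 mm is 1, 2.4 mm is 0.48.

```bash
echo '{"dx":[0.48,0.48,0.48,0.48,0.48,0.48],"dy":[1,1,1,1,1,1],"dz":[0,0,0,0,0,0],"ax":[0,0,0,0,0,0],"ay":[0,0,0,0,0,0],"az":[0,0,0,0,0,0],"jaw":[0,0,0,0,0,0]}' | python3 steer.py
echo '{"dx":[0.48,0.48,0.48,0.48,0.48],"dy":[1,1,1,1,1],"dz":[0,0,0,0,0],"ax":[0,0,0,0,0],"ay":[0,0,0,0,0],"az":[0,0,0,0,0],"jaw":[0,0,0,0,0]}' | python3 steer.py
python3 -c "
from h import *
s=env.sense();print(s['force'],s['eef_pos']);c=env.camera('top');cv2.imwrite('pics/t1.png',cv2.resize(c['pixels'][95:330,235:450],None,fx=2.5,fy=2.5,interpolation=cv2.INTER_CUBIC))"
```

```text
time_s: 4.12
eef_pos: [597.5, 9.0, 37.6]
eef_rot: [-3.118, 0.376, -0.001]
force: [-0.0, 3.4, 1.4]
width: 0.2
grasp_force: 1.7
time_s: 4.53
eef_pos: [603.6, -18.4, 37.5]
eef_rot: [-3.119, 0.375, -0.003]
force: [2.3, 3.8, 2.7]
width: 0.1
grasp_force: 2.2
[2.27719984 3.84691772 2.70815914] [603.60919347 -18.35181466  37.48738246]
```

View pics/t1.png

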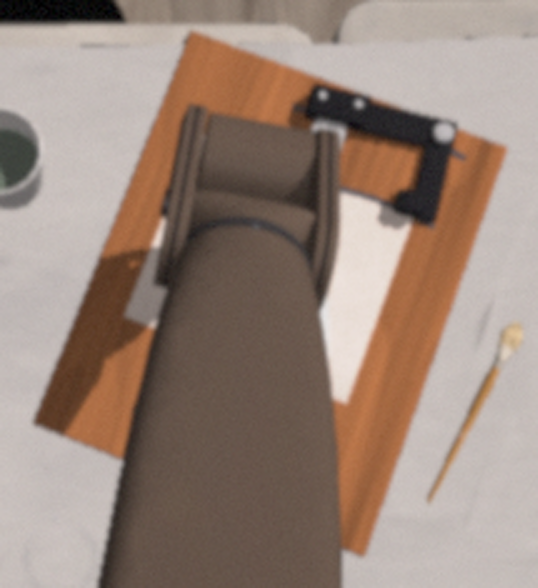

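The arm hides the plate in this view. The force reads about 4 N, which fits plain sliding, so I'll go on gently.

```bash
for i in 1; do echo '{"dx":[0.24,0.24,0.24,0.24],"dy":[0.6,0.6,0.6,0.6],"dz":[0,0,0,0],"ax":[0,0,0,0],"ay":[0,0,0,0],"az":[0,0,0,0],"jaw":[0,0,0,0]}' | python3 steer.py; done
echo '{"dx":[0.24,0.24,0.24,0.24],"dy":[0.6,0.6,0.6,0.6],"dz":[0,0,0,0],"ax":[0,0,0,0],"ay":[0,0,0,0],"az":[0,0,0,0],"jaw":[0,0,0,0]}' | python3 steer.py
echo '{"dx":[0.2,0.2],"dy":[0.6,0.6],"dz":[0,0],"ax":[0,0],"ay":[0,0],"az":[0,0],"jaw":[0,0]}' | python3 steer.py
```

```text
time_s: 4.92
eef_pos: [605.3, -30.8, 37.5]
eef_rot: [-3.119, 0.375, -0.003]
force: [3.1, 3.6, 2.7]
width: -0.2
grasp_force: 2.3
time_s: 5.25
eef_pos: [606.6, -42.6, 37.3]
eef_rot: [-3.116, 0.377, 0.0]
force: [2.4, 12.9, 4.6]
width: 0.0
grasp_force: 7.0
time_s: 5.42
eef_pos: [606.8, -46.8, 37.2]
eef_rot: [-3.112, 0.378, 0.002]
force: [2.0, 15.2, 5.6]
width: -0.0
grasp_force: 8.3
```

Scaled: 2.5 mm is 0.5, 0.7 mm is 0.14.

```bash
echo '{"dx":[0.14,0.14],"dy":[0.5,0.5],"dz":[0,0],"ax":[0,0],"ay":[0,0],"az":[0,0],"jaw":[0,0]}' | python3 steer.py
echo '{"dx":[0.12,0.12],"dy":[0.4,0.4],"dz":[0,0],"ax":[0,0],"ay":[0,0],"az":[0,0],"jaw":[0,0]}' | python3 steer.py
```

```text
time_s: 5.58
eef_pos: [606.8, -51.9, 37.1]
eef_rot: [-3.114, 0.376, 0.003]
force: [0.9, 1.6, 1.6]
width: 0.1
grasp_force: 1.1
time_s: 5.75
eef_pos: [606.9, -57.7, 37.0]
eef_rot: [-3.116, 0.375, 0.003]
force: [1.5, 8.4, 3.7]
width: -0.3
grasp_force: 4.5
```

```bash
echo '{"dx":[0.04,0],"dy":[0.16,0],"dz":[0,0],"ax":[0,0],"ay":[0,0],"az":[0,0],"jaw":[0,0]}' | python3 steer.py
python3 -c "
from h import *
s=env.sense();print(s['force'],s['eef_pos']);c=env.camera('wrist');cv2.imwrite('pics/w2.png',c['pixels'])"
```

```text
time_s: 5.92
eef_pos: [606.9, -58.8, 37.0]
eef_rot: [-3.117, 0.376, 0.003]
force: [1.6, 6.5, 2.6]
width: -0.0
grasp_force: 4.2
[1.64659504 6.53733027 2.61155646] [606.92331808 -58.84275474  36.97619914]
```

View pics/w2.png

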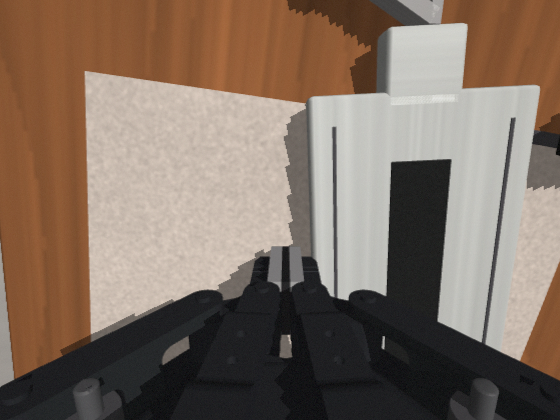

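The catch edge at about (415,10) still sits across the tongue's end (378–465), and there is a gap at the stop near (540,140). The plate isn't latched yet, so I keep pushing.

Scaled: 2 mm is 0.4, 0.4 mm is 0.08.

```bash
echo '{"dx":[0.08,0.08],"dy":[0.4,0.4],"dz":[0,0],"ax":[0,0],"ay":[0,0],"az":[0,0],"jaw":[0,0]}' | python3 steer.py
echo '{"dx":[0.06,0.06],"dy":[0.3,0.3],"dz":[0,0],"ax":[0,0],"ay":[0,0],"az":[0,0],"jaw":[0,0]}' | python3 steer.py
```

```text
time_s: 6.13
eef_pos: [606.9, -62.7, 37.0]
eef_rot: [-3.116, 0.375, 0.002]
force: [2.4, 7.9, 2.5]
width: -0.2
grasp_force: 4.4
time_s: 6.3
eef_pos: [606.9, -65.8, 37.0]
eef_rot: [-3.116, 0.376, 0.001]
force: [2.8, 8.2, 2.3]
width: -0.3
grasp_force: 4.4
```

Scaled: 1.5 mm is 0.3, 0.3 mm is 0.06.

```bash
echo '{"dx":[0.06,0.06],"dy":[0.3,0.3],"dz":[0,0],"ax":[0,0],"ay":[0,0],"az":[0,0],"jaw":[0,0]}' | python3 steer.py
echo '{"dx":[0.02,0.02],"dy":[0.24,0.24],"dz":[0,0],"ax":[0,0],"ay":[0,0],"az":[0,0],"jaw":[0,0]}' | python3 steer.py
python3 -c "
from h import *
s=env.sense();print(s['force'],s['eef_pos']);c=env.camera('wrist');cv2.imwrite('pics/w3.png',c['pixels'])"
```

```text
time_s: 6.47
eef_pos: [606.8, -68.9, 37.0]
eef_rot: [-3.116, 0.376, 0.001]
force: [3.2, 7.3, 3.6]
width: 0.2
grasp_force: 4.4
time_s: 6.63
eef_pos: [606.7, -71.4, 37.0]
eef_rot: [-3.117, 0.376, -0.0]
force: [4.0, 7.7, 2.5]
width: 0.0
grasp_force: 4.2
[3.98854326 7.73004729 2.53761605] [606.67937834 -71.39403827  37.02726178]
```

View pics/w3.png

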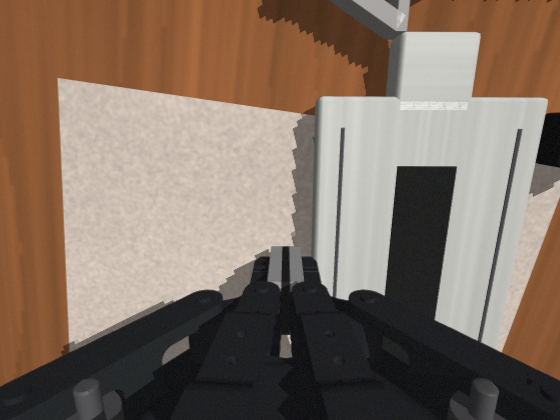

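The catch nose is now at (405,35), with only about 15 px of tongue (388 onwards) left to clear. I'll take small steps.

```bash
echo '{"dx":[0,0],"dy":[0.24,0.24],"dz":[0,0],"ax":[0,0],"ay":[0,0],"az":[0,0],"jaw":[0,0]}' | python3 steer.py
echo '{"dx":[0,0],"dy":[0.2,0.1],"dz":[0,0],"ax":[0,0],"ay":[0,0],"az":[0,0],"jaw":[0,0]}' | python3 steer.py
```

```text
time_s: 6.85
eef_pos: [606.2, -74.7, 37.0]
eef_rot: [-3.119, 0.374, -0.001]
force: [4.1, 2.1, 1.3]
width: 0.0
grasp_force: 1.9
time_s: 7.02
eef_pos: [606.1, -75.4, 37.0]
eef_rot: [-3.116, 0.377, -0.002]
force: [5.7, 8.7, 1.5]
width: -0.1
grasp_force: 4.7
```

Scaled: 0.7 mm is 0.14.

```bash
echo '{"dx":[0,0],"dy":[0.14,0],"dz":[0,0],"ax":[0,0],"ay":[0,0],"az":[0,0],"jaw":[0,0]}' | python3 steer.py
python3 -c "
from h import *
s=env.sense();print(s['force'],s['eef_pos']);c=env.camera('wrist');cv2.imwrite('pics/w4.png',c['pixels'])"
```

```text
time_s: 7.18
eef_pos: [606.0, -75.4, 37.1]
eef_rot: [-3.115, 0.377, -0.002]
force: [5.0, 8.6, 1.3]
width: 0.1
grasp_force: 5.0
[5.01493454 8.62446184 1.27385878] [606.00619042 -75.44971227  37.05470064]
```

View pics/w4.png

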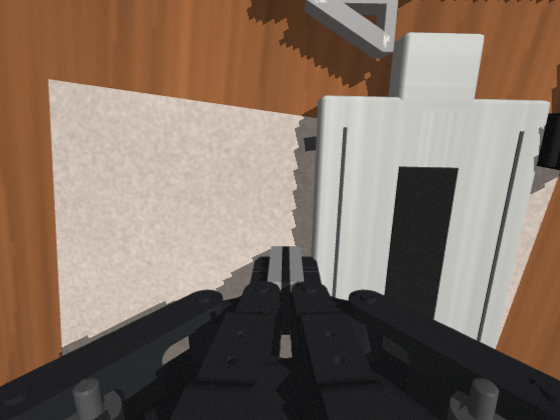

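It has snapped: the catch nose is now behind the tongue at (390,48), and motion has stalled on the stop. Next I retreat, cross over above the plate, and come down on the other side.

Scaled: -30 mm is -6, 30 mm is 6.

```bash
echo '{"dx":[0,0,0,0,0,-2,-2.4,0,0,0,0],"dy":[-1,-2,0,0,0,5,6,7,7,7,0],"dz":[0,0,-5,-6,-6,0,0,0,0,0,0],"ax":[0,0,0,0,0,0,0,0,0,0,0],"ay":[0,0,0,0,0,0,0,0,0,0,0],"az":[0,0,0,0,0,0,0,0,0,0,0],"jaw":[0,0,0,0,0,0,0,0,0,0,0]}' | python3 steer.py
python3 -c "
from h import *
s=env.sense();print(s['force'],s['eef_pos']);c=env.camera('wrist');cv2.imwrite('pics/w5.png',c['pixels'])"
```

```text
time_s: 8.15
eef_pos: [547.5, -217.8, 121.5]
eef_rot: [3.115, -0.382, -0.004]
force: [0.1, 0.3, -0.3]
width: 0.1
grasp_force: 0.0
[ 0.11133934  0.34902663 -0.29569586] [ 547.46999159 -217.83639211  121.46620504]
```

View pics/w5.png

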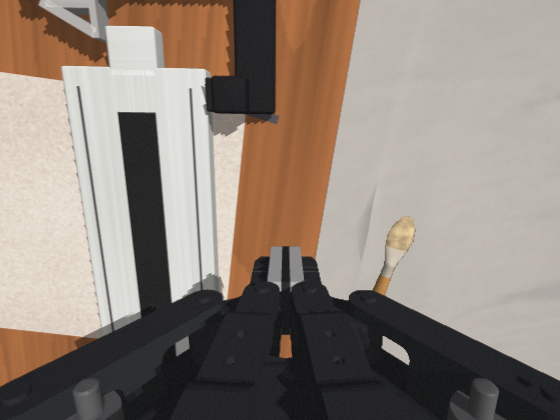

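The plate is latched, and the floor beneath the fingers is clear of both the carriage (205–275, 75–115) and the brush (400,235). Descending.

```bash
echo '{"dx":[1.2,1.2,0,0,0,0],"dy":[0,0,0,0,0,0],"dz":[4,5,5,2,0.9,0],"ax":[0,0,0,0,0,0],"ay":[0,0,0,0,0,0],"az":[0,0,0,0,0,0],"jaw":[0,0,0,0,0,0]}' | python3 steer.py
echo '{"dx":[0,0,0,0,0,0,0],"dy":[-1,-1,-1,-1,-0.8,-0.6,0],"dz":[0,0,0,0,0,0,0],"ax":[0,0,0,0,0,0,0],"ay":[0,0,0,0,0,0,0],"az":[0,0,0,0,0,0,0],"jaw":[0,0,0,0,0,0,0]}' | python3 steer.py
echo '{"dx":[0,0],"dy":[-0.4,-0.4],"dz":[0,0],"ax":[0,0],"ay":[0,0],"az":[0,0],"jaw":[0,0]}' | python3 steer.py
```

```text
time_s: 8.7
eef_pos: [560.4, -214.3, 36.1]
eef_rot: [-3.118, 0.373, 0.005]
force: [-0.3, -0.1, -0.0]
width: -0.3
grasp_force: 0.0
time_s: 9.28
eef_pos: [568.0, -188.6, 37.7]
eef_rot: [-3.119, 0.373, -0.0]
force: [-0.8, 0.2, 0.0]
width: 0.3
grasp_force: 0.0
time_s: 9.45
eef_pos: [568.8, -185.5, 37.6]
eef_rot: [3.119, -0.375, 0.0]
force: [-0.1, 0.4, -0.2]
width: 0.3
grasp_force: 0.0
```

```bash
echo '{"dx":[0,0],"dy":[-0.3,-0.3],"dz":[0,0],"ax":[0,0],"ay":[0,0],"az":[0,0],"jaw":[0,0]}' | python3 steer.py
echo '{"dx":[0,0],"dy":[-0.3,-0.3],"dz":[0,0],"ax":[0,0],"ay":[0,0],"az":[0,0],"jaw":[0,0]}' | python3 steer.py
echo '{"dx":[0,0],"dy":[-0.24,-0.24],"dz":[0,0],"ax":[0,0],"ay":[0,0],"az":[0,0],"jaw":[0,0]}' | python3 steer.py
```

```text
time_s: 9.62
eef_pos: [569.5, -183.0, 37.6]
eef_rot: [3.118, -0.375, 0.001]
force: [-0.1, -1.8, -0.2]
width: 0.2
grasp_force: 0.7
time_s: 9.78
eef_pos: [570.2, -181.2, 37.7]
eef_rot: [3.116, -0.372, 0.001]
force: [-2.8, -9.9, 0.1]
width: 0.0
grasp_force: 4.2
time_s: 9.95
eef_pos: [570.4, -180.8, 37.8]
eef_rot: [3.112, -0.37, 0.0]
force: [-4.0, -14.7, -1.9]
width: -0.0
grasp_force: 6.7
```

Bearing on the catch (stalled, 14.7 N). I ease off slightly and hold.

```bash
echo '{"dx":[0,0,0],"dy":[0.08,0,0],"dz":[0,0,0],"ax":[0,0,0],"ay":[0,0,0],"az":[0,0,0],"jaw":[0,0,0]}' | python3 steer.py; echo '{"dx":[0,0,0,0,0],"dy":[0,0,0,0,0],"dz":[0,0,0,0,0],"ax":[0,0,0,0,0],"ay":[0,0,0,0,0],"az":[0,0,0,0,0],"jaw":[0,0,0,0,0]}' | python3 steer.py
```

```text
time_s: 10.2
eef_pos: [570.3, -181.0, 37.8]
eef_rot: [3.113, -0.372, 0.001]
force: [-3.3, -11.3, -1.4]
width: -0.2
grasp_force: 4.9
time_s: 10.62
eef_pos: [570.3, -181.0, 37.8]
eef_rot: [3.113, -0.372, 0.001]
force: [-2.4, -11.3, -1.7]
width: -0.1
grasp_force: 4.9
```

Held steadily at about 11.5 N for over 0.5 s. Now I retreat clear and verify.

```bash
echo '{"dx":[0,0,0,0,0,0,0,0,0],"dy":[1,2,2,0,0,0,0,0,0],"dz":[0,0,-2,-6,-6,-6,-6,0,0],"ax":[0,0,0,0,0,0,0,0,0],"ay":[0,0,0,0,0,0,0,0,0],"az":[0,0,0,0,0,0,0,0,0],"jaw":[0,0,0,0,0,0,0,0,0]}' | python3 steer.py
python3 -c "
from h import *
s=env.sense();print(s['force'],s['eef_pos']);c=env.camera('wrist');cv2.imwrite('pics/w6.png',c['pixels'])"
```

```text
time_s: 11.37
eef_pos: [566.1, -203.0, 171.2]
eef_rot: [3.117, -0.375, 0.009]
force: [-0.1, -0.7, 0.6]
width: 0.2
grasp_force: 0.0
[-0.06667247 -0.65180196  0.57563414] [ 566.08680231 -203.00395825  171.23731766]
```

View pics/w6.png

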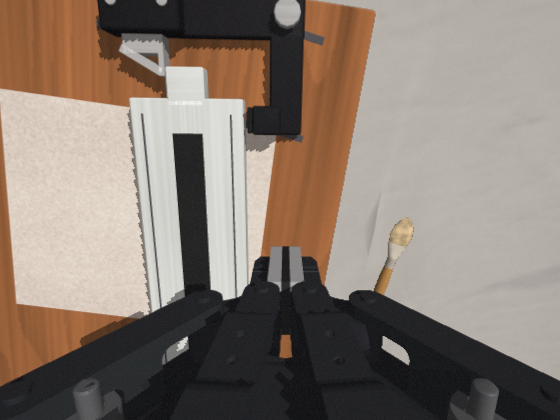

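The tongue (167–207, 68–100) sits between the catch nose at (165,72) and the stop at (250,120). The plate is latched, the arm is clear and the brush is in its place.

```bash
python3 -c "
from station import env
print(env.close_job())"
```

```text
the job is handed in; nothing more can be done
None
```

The plate is closed and latched. The catch held a push back towards open of about 11–15 N for about 0.7 s, the arm is clear of everything, and the job is handed in (no verdict was returned).

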